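# Sweep the loose security tags into the tag tray

## Task

Clear the packing bench: with closed fingers, sweep the three loose round security tags across the bench top into the low three-sided tray, through its open side, until every tag lies flat and wholly inside, none sticking out of the mouth. Only push them, do not lift or flip any of them, then take the hand away. Leave the tape roll, the jar and the tagging gun where they are.

Things in the scene. Friction and masses are not known exactly. Their poses are not given: they have to be found in the camera images.
- tray: Low aluminium tray fixed to the bench: a back and two side walls, 12 mm thick, 35 mm high, no front wall. The bench is its floor, no sill (flush grey patch). Inside 240 mm wide (y), 130 mm deep (x). Origin: centre of the inner floor. +x points in, to the back wall: open mouth at x = -65 mm, facing roughly the robot; back wall inside at x = +65 mm, side walls inside at y = +-120 mm.
- tag0: Hard anti-theft tag, grey plastic, loose, about 30 g (may vary by a third): a round disc 48 mm across with a vertical rim 12 mm high and a small raised cone in the middle, 20 mm high in all. Lies flat on the bench, dome up. Origin: centre of its underside; z up, its yaw means nothing. Does not roll, slides when pushed at the rim and stops when the push stops. One of three alike.
- tag1: Hard anti-theft tag, grey plastic, loose, about 30 g (may vary by a third): a round disc 48 mm across with a vertical rim 12 mm high and a small raised cone in the middle, 20 mm high in all. Lies flat on the bench, dome up. Origin: centre of its underside; z up, its yaw means nothing. Does not roll, slides when pushed at the rim and stops when the push stops. One of three alike.
- tag2: Hard anti-theft tag, grey plastic, loose, about 30 g (may vary by a third): a round disc 48 mm across with a vertical rim 12 mm high and a small raised cone in the middle, 20 mm high in all. Lies flat on the bench, dome up. Origin: centre of its underside; z up, its yaw means nothing. Does not roll, slides when pushed at the rim and stops when the push stops. One of three alike.
- tape: Roll of brown packing tape lying flat, loose, 100 mm across, hole 76 mm, 48 mm high. Origin: centre of its underside. To be left alone.
- jar: Small closed jar with black cap standing upright, loose, 54 mm across, 65 mm high. Origin: centre of its underside. To be left alone.
- gun: Hand tagging gun of white and black plastic lying on its side, loose, about 140 mm long, 105 mm wide and 30 mm high; white barrel along its x, black grip to its -y side. Origin: on its underside, near its middle. To be left alone.

How it is judged:
At the end, for the whole second after the job is handed in: All three tags lie flat on the bench inside the tray (centre at least 20 mm behind the line of the mouth, so nothing sticks out by more than 4 mm; within 0.15 rad of flat), at rest; tape roll, jar and gun within 15 mm of where they stood and not tipped (x of tag0 in the frame of tray between -0.045 and 0.065 m and y of tag0 in the frame of tray between -0.12 and 0.12 m and height (world z) of each of tag0, tag1, tag2 below 0.005 m and angle between each of tag0, tag1, tag2's own z axis and vertical below 0.15 rad and linear speed of each of tag0, tag1, tag2 below 0.01 m/s and x of tag1 in the frame of tray between -0.045 and 0.065 m and y of tag1 in the frame of tray between -0.12 and 0.12 m and x of tag2 in the frame of tray between -0.045 and 0.065 m and y of tag2 in the frame of tray between -0.12 and 0.12 m and distance of each of tape, jar, gun from where it was at the start of the episode below 0.015 m and angle between each of tape, jar, gun's own z axis and vertical below 0.2 rad); the robot touches nothing.
It fails at once if a tag is lifted off the bench (by more than 8 mm) (height (world z) of any of tag0, tag1, tag2 above 0.008 m).
It fails at once if a tag is tipped up or flipped (beyond 0.6 rad) (angle between any of tag0, tag1, tag2's own z axis and vertical above 0.6 rad).
It fails at once if the tape roll, the jar or the gun is moved (more than 15 mm) or tipped (distance of any of tape, jar, gun from where it was at the start of the episode above 0.015 m or angle between any of tape, jar, gun's own z axis and vertical above 0.5 rad).
It also fails if it takes over 72 s, if anything falls off the work surface, if the arm or the gripper's body presses on something with over 40 N, if the wrist force passes 120 N, or if a joint passes its speed limit or range.

## Robot

A 7-joint arm with a two-finger parallel gripper is mounted at the origin on the work surface. World frame = base frame: x ahead of the robot, y to its left, z up, the work surface at z = 0. Lengths are in m, angles in rad, forces in N, time in s.
With the tool pointing down it reaches from about 0.35 to 0.9 m from the base axis. Payload 19.9 kg.
Tool frame: the origin (TCP) lies midway between the tips of the shut fingers; the grasp point (between the pads) lies arm.pinch_z behind it (arm.pinch_z is the distance from the TCP to the grasp point, in m); z points along the fingers, y is the line along which they close (so a half turn about z gives the same grasp; the last joint's range is limited). The gripper opens to 94 mm and grips with 3 to 60 N. Pads are 16 mm wide; open, the fingers measure 119 mm over their backs; the gripper's body (75 mm by 177 mm) begins 78 mm behind the grasp point.
Start: joints at [-1.333, 0.417, -0.01, 1.614, 0.005, 1.111, -0.053], TCP at [0.172, 0.601, 0.205] pointing down, gripper open.
Joint ranges: [-2.81, 2.81], [-0.39, 2.02], [-1.27, 1.25], [0.06, 2.57], [-1.19, 4.33], [0.19, 2], [-2.82, 2.82]. Speed limits (rad/s): [1.89, 1.89, 2.39, 2.39, 3.01, 3.01, 3.01].

## Interface

Orientations are given as [roll, pitch, yaw] about the fixed x, y, z axes, in that order (R = Rz(yaw) Ry(pitch) Rx(roll)).
In Python, from plant import arm, fingers, read_camera, camera_info, job, cut_out, pinpoint gives the robot as it stands. Calls block until the motion is done:
- arm.goto(position, orientation): joint-space move of the TCP to a pose.
- arm.move_linear(position, frame=None, max_speed=0.15): straight line of the TCP; frame=None keeps the orientation; max_speed is the mean speed in m/s.
- arm.movej(angles): joint-space move.
- fingers.set_gripper(opening): finger opening in m; the grip force is fixed at half the most; returns when the fingers have stopped.
- arm.dwell(seconds).
- arm.inverse_kinematics(position, orientation): joint angles nearest the present ones, or None.
- arm.observe(): the state.
- read_camera(name): name is "scene" or "top" or "wrist"; returns the picture (384x512x3 uint8, red, green, blue); there is no depth.
- camera_info(name): a dict with "fx", "fy", "cx", "cy" (pixels), "k1" (the pictures are not rectified: a ray, as slopes to the right and down, at radius r is drawn at 1 + k1 r^2 times it, then the intrinsics apply), "R" (3x3) and "t" (3): a world point X has camera coordinates R X + t; the wrist camera has in their place "mount" (4x4, takes a point from camera to tool coordinates, whose origin is the TCP and whose axes are the flange's). Camera axes: x right, y down, z forward; pixel columns grow to the right and rows downward; lengths in m; the calibration is good to about 2 mm. A picture is of the moment at which its call begins: read the wrist's pose just before it. camera_info takes no time and is no camera call.
A pose or a line that the arm cannot do raises arm.PlanningError and nothing moves.
- job.close_job(): hands the job in; it is judged then, once.
Trained networks look in the newest picture that a camera, given by its name, has taken for a name from the list of things; names that differ only in an ending like _2 or _b are one class to them, and where a whole thing is asked for, a point or a joint stands for the part that bears it (a point fixed in the world has none). Each returns a list of dicts, best first, with "p" (0 to 1); they miss things now and then, are a little off and sometimes report something else, mostly with a low value. They report only what shows in the picture. A call takes as long as a camera call.
- cut_out(camera, name): "pixels" (384x512 bool, what is visible of it) and "rect" ([centre column, centre row, width, height] in pixels, round what is visible of it).
- pinpoint(camera, name): "location" ([column, row] in pixels: a listed point, or the origin of a listed thing).
The state is a dict: "t": time; "joint_pos": joint angles; "joint_velocities": joint speeds; "joint_efforts": joint torques, N m; "position": TCP position; "tcp_rot": TCP orientation; "force": force on the tool from outside, world axes, zero at the start; "moment": the same for the moment, N m; "opening": finger opening in m; "gripper_force": force on a finger pad.
Only numpy, scipy, OpenCV 4.12 (cv2) and the standard library are available. Lean on these libraries where they do the work, as an engineer would, in place of code of your own. Each camera call takes 0.05 s, during which the arm holds its last target. There are 200 camera calls.

## Working session

There is one attempt and no reset: what is moved stays moved. The work goes in short steps, each a Python script; the robot and the scene stay as the last script left them, time stands still between calls to the robot, and variables do not carry over. Pictures are saved under pics/ and viewed, at most 10 in all, crops included, and the job is handed in when it is done.

```bash
ls; mkdir -p pics
cat > h.py <<'E'
import numpy as np, cv2
from plant import arm, fingers, read_camera, camera_info, job, cut_out, pinpoint
def ground(cam,px,z=0.0):
    c=camera_info(cam); R=np.array(c["R"]);t=np.array(c["t"])
    d=np.array([(px[0]-c["cx"])/c["fx"],(px[1]-c["cy"])/c["fy"]]); u=d.copy()
    for _ in range(20): u=d/(1+c["k1"]*(u@u))
    o=-R.T@t; r=R.T@np.array([u[0],u[1],1]); return o+r*(z-o[2])/r[2]
def proj(cam,X):
    c=camera_info(cam); p=np.array(c["R"])@X+np.array(c["t"]); u=p[:2]/p[2]; u=u*(1+c["k1"]*(u@u))
    return np.array([u[0]*c["fx"]+c["cx"],u[1]*c["fy"]+c["cy"]])
E
python3 - <<'E'
from h import *
print(arm.pinch_z)
for cam in("top","scene"):
    im=read_camera(cam); cv2.imwrite(f"pics/{cam}0.png",im[:,:,::-1])
    c=camera_info(cam); print(cam,-np.array(c["R"]).T@np.array(c["t"]))
    for n in("tray","tag0","tape","jar","gun"):
        print(n,[(round(d["p"],2),np.round(d["location"],1).tolist(),ground(cam,d["location"])[:2].round(3).tolist()) for d in pinpoint(cam,n)])
        print('  cut',[(round(d["p"],2),np.round(d["rect"],1).tolist()) for d in cut_out(cam,n)])
E
```

```text
pics
0.0188
top [0.42535404 0.02092876 1.32604218]
tray [(0.82, [272.7, 161.3], [0.644, -0.018])]
  cut [(0.56, [271.2, 158.9, 104.8, 62.9])]
tag0 [(0.66, [313.1, 221.0], [0.486, -0.129]), (0.65, [271.5, 238.7], [0.436, -0.019]), (0.48, [215.1, 224.5], [0.471, 0.132])]
  cut [(0.76, [271.2, 238.8, 13.9, 15.6]), (0.54, [313.1, 220.4, 18.5, 19.6]), (0.53, [214.4, 228.9, 22.6, 18.2])]
tape [(0.69, [397.5, 162.2], [0.649, -0.355])]
  cut [(0.88, [399.9, 163.9, 43.7, 40.5]), (0.68, [392.2, 240.6, 29.2, 21.9])]
jar [(0.98, [388.5, 239.3], [0.441, -0.33])]
  cut [(0.56, [392.8, 240.0, 25.9, 23.0])]
gun [(0.92, [131.8, 151.4], [0.662, 0.362])]
  cut [(0.72, [137.8, 144.1, 45.2, 55.5])]
scene [ 1.38715104 -0.19266494  0.64783287]
tray [(0.62, [260.6, 244.2], [0.643, -0.016])]
  cut [(0.8, [264.1, 242.8, 144.9, 83.7])]
tag0 [(0.77, [300.9, 188.8], [0.463, 0.13]), (0.69, [193.4, 207.9], [0.477, -0.137]), (0.57, [241.7, 189.7], [0.431, -0.012])]
  cut [(0.69, [238.8, 191.4, 14.6, 17.9]), (0.68, [95.2, 261.2, 53.9, 55.5]), (0.55, [306.6, 189.3, 23.2, 18.3]), (0.48, [198.8, 205.8, 16.4, 17.3])]
tape [(0.8, [99.4, 267.4], [0.636, -0.352])]
  cut [(0.94, [96.0, 261.1, 54.1, 52.1])]
jar [(0.84, [107.9, 209.4], [0.432, -0.338])]
  cut [(0.77, [109.9, 198.9, 23.6, 30.3])]
gun [(0.96, [419.6, 221.4], [0.658, 0.351])]
  cut [(0.69, [420.4, 218.2, 67.4, 40.7])]
```

Run:
```python
import cv2
im=cv2.imread("pics/top0.png")[100:280,90:450]
cv2.imwrite("pics/topc.png",cv2.resize(im,(800,400),interpolation=cv2.INTER_CUBIC))
```

```text
(no output)
```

View pics/topc.png

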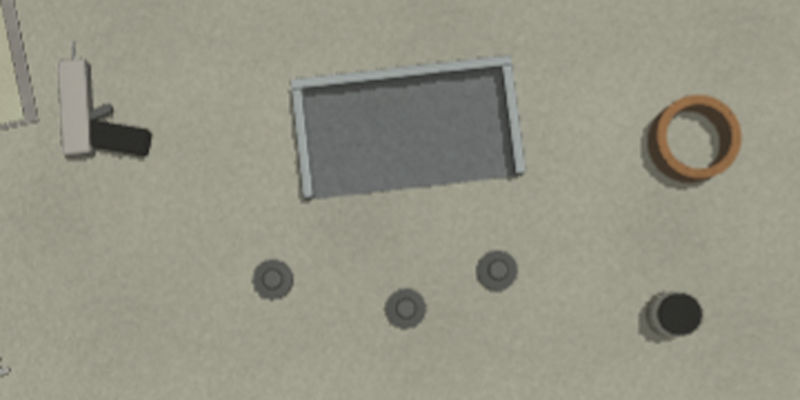

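View pics/scene0.png

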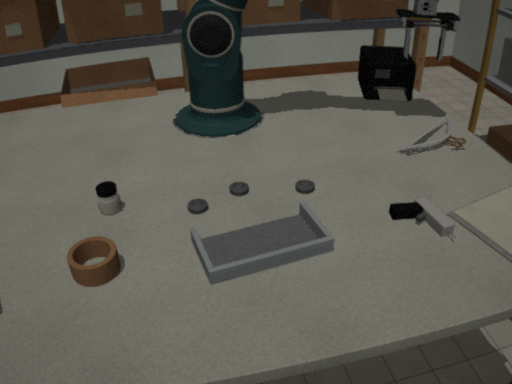

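The top picture shows the tags at about (213,226), (272,239) and (314,222). The tray mouth runs from about (230,189) to (323,180), with the gun, tape and jar well to the sides. Next I'll refine the tag centres and the tray yaw.

```bash
cat >> h.py <<'E'
def tags(im,guesses):
    g=cv2.cvtColor(im,cv2.COLOR_RGB2GRAY).astype(float); out=[]
    for p in guesses:
        c,r=int(round(p[0])),int(round(p[1])); w=g[r-14:r+15,c-14:c+15]
        m=(w<(np.median(w[:4])+w.min())/2+8).astype(np.uint8)
        n,l,s,ce=cv2.connectedComponentsWithStats(m); k=1+np.argmax(s[1:,4])
        out.append((ground("top",ce[k]+[c-14,r-14],0.010)[:2],s[k,4],ce[k]+[c-14,r-14]))
    return out
E
python3 - <<'E'
from h import *
im=cv2.imread("pics/top0.png")[:,:,::-1].copy()
for p,a,px in tags(im,[(213,226),(272,239),(314,222)]): print(p.round(4),a,px)
cr=lambda u,v,z:ground("top",(90+u/2.2222,100+v/2.2222),z)[:2]
L=cr(312,198,0);R=cr(518,177,0)   # mouth, inner
print("mouth",L,R,np.linalg.norm(L-R))
ta=[cr(292,84,.035),cr(512,62,.035)]; d=ta[0]-ta[1]
print("back top outer",ta,np.linalg.norm(d))
for e in (L-R,d): print("yaw",np.arctan2(-e[0],e[1]))
s=arm.observe(); print(s["t"],s["opening"])
for y in(-.3,0,.2,.4):
  print(y,arm.inverse_kinematics([.45,0,.01],[np.pi,0,y]),arm.inverse_kinematics([.45,0,.01],[np.pi,0,y+np.pi]))
E
```

```text
[0.4675 0.1382] 267 [212.24719101 225.49812734]
[ 0.4367 -0.02  ] 268 [271.92537313 238.48880597]
[ 0.484  -0.1279] 273 [313.01831502 221.46153846]
mouth [0.56621779 0.09354051] [ 0.59735757 -0.15489047] 0.2503749866959519
back top outer [array([0.69789851, 0.11905227]), array([ 0.73059139, -0.14181809])] 0.26291095550199306
yaw 0.12469547553614124
yaw 0.12467233961710815
1.1 0.09384738035683578
-0.3 [-0.91634397  0.74216267  1.07960376  2.1993003  -0.96964189  0.80765839
 -1.05488615] [-0.46656075  0.46744067  0.46993302  2.18793061 -0.39059436  0.56559662
  1.56447179]
0 [-0.75288036  0.58481404  0.83500471  2.19567661 -0.72759864  0.662781
 -0.96731705] [-0.43410798  0.46014851  0.43066583  2.18696334 -0.35637403  0.56024973
  1.83267501]
0.2 [-0.71826297  0.56347873  0.78817471  2.19482717 -0.68246235  0.6441175
 -0.80820152] [-0.40634691  0.45457169  0.39727778  2.18612439 -0.327559    0.55627453
  2.00588915]
0.4 [-0.63804319  0.5233494   0.68326768  2.19275936 -0.58331955  0.60998868
 -0.69885165] [-0.36020897  0.44654303  0.34214791  2.18470852 -0.28051597  0.55077912
  2.16215271]
```

```bash
cat >> h.py <<'E'
YAW=0.125; C0=np.array([.645,-.021]); RT=np.array([[np.cos(YAW),-np.sin(YAW)],[np.sin(YAW),np.cos(YAW)]])
w2t=lambda p:RT.T@(np.asarray(p)-C0); t2w=lambda q:C0+RT@np.asarray(q)
def push(a,b,z=0.006,up=0.09,off=.032):
    """push tag from a to b (tray frame)"""
    a,b=t2w(a),t2w(b); d=b-a; d/=np.linalg.norm(d); yaw=np.arctan2(d[1],d[0])
    s=a-d*(off+.018); e=b-d*off; P=lambda q,h:[q[0],q[1],h]
    o=min(([np.pi,0,y] for y in(yaw,yaw+np.pi)),key=lambda o:(lambda j:9 if j is None else np.abs(np.array(j)-arm.observe()["joint_pos"]).max())(arm.inverse_kinematics(P(s,z),o)))
    arm.goto(P(s,up),o); arm.move_linear(P(s,z),max_speed=.12)
    arm.move_linear(P(e,z),max_speed=.09); st=arm.observe()
    print("end F",np.round(st["force"],1),"pos err",np.round(np.array(st["position"])-P(e,z),4))
    r=e-d*.025; arm.move_linear(P(r,z)); arm.move_linear(P(r,up)); print("t",arm.observe()["t"])
E
python3 - <<'E'
from h import *
fingers.set_gripper(0)
A=w2t([.4675,.1382]);print([w2t(p).round(3) for p in([.4675,.1382],[.4367,-.02],[.484,-.1279])])
push(A,(-.125,.070))
im=read_camera("top"); cv2.imwrite("pics/top1.png",im[:,:,::-1])
cv2.imwrite("pics/top1c.png",cv2.resize(im[100:280,90:450,::-1],(800,400)))
print([(round(d["p"],2),np.round(d["location"],1).tolist(),w2t(ground("top",d["location"])[:2]).round(3).tolist()) for d in pinpoint("top","tag0")])
E
```

```text
[array([-0.156,  0.18 ]), array([-0.207,  0.027]), array([-0.173, -0.086])]
end F [-0.2  0.1  0.1] pos err [-0.0002  0.0005 -0.    ]
t 7.875
[(0.73, [273.8, 237.1], [-0.203, 0.021]), (0.7, [311.9, 222.7], [-0.176, -0.084]), (0.56, [254.8, 208.0], [-0.121, 0.064])]
```

View pics/top1c.png

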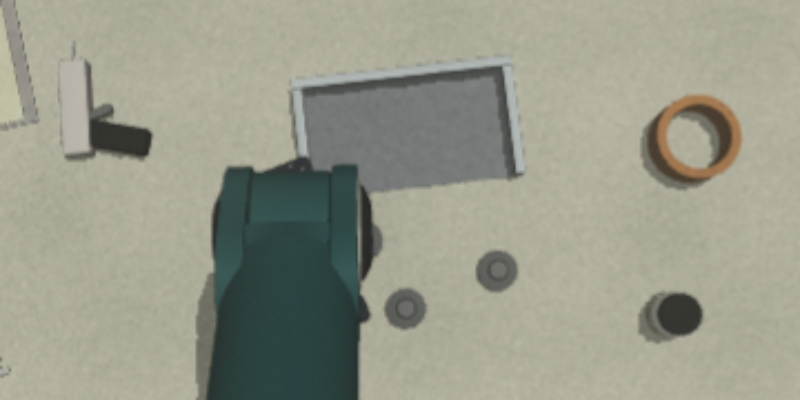

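The arm covers most of tag A: its right edge shows near crop (380,240), which is about where I meant it to be. I'll push tag C and then measure tag A unobstructed.

Run:
```python
from h import *
push((-.173,-.086),(.005,-.076))
im=read_camera("top"); cv2.imwrite("pics/top2.png",im[:,:,::-1])
cv2.imwrite("pics/top2c.png",cv2.resize(im[100:280,90:450,::-1],(800,400)))
print([(round(d["p"],2),np.round(d["location"],1).tolist(),w2t(ground("top",d["location"])[:2]).round(3).tolist()) for d in pinpoint("top","tag0")])
p,a,px=tags(im,[(255,208)])[0]; print(w2t(p).round(4),a,px)
```

```text
end F [ 0.3  0.7 -0.1] pos err [-0.0002 -0.0001  0.0001]
t 13.2333
[(0.47, [253.5, 211.2], [-0.129, 0.068])]
[-0.1103  0.0491] 333 [259.7987988  203.14414414]
```

View pics/top2c.png

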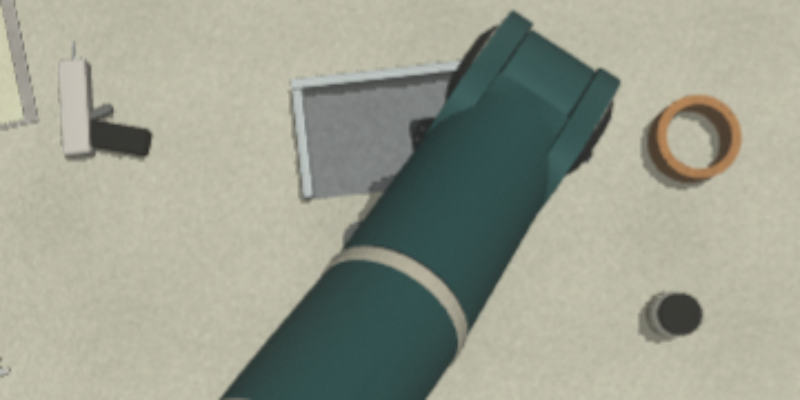

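Run:
```python
from h import *
push((-.207,.026),(.005,-.003))
p=arm.observe()["position"]; arm.goto([.3,.42,.2],[np.pi,0,YAW])
im=read_camera("top"); cv2.imwrite("pics/top3c.png",cv2.resize(im[100:280,90:450,::-1],(800,400)))
print([(round(d["p"],2),np.round(d["location"],1).tolist(),w2t(ground("top",d["location"])[:2]).round(3).tolist()) for d in pinpoint("top","tag0")])
p,a,px=tags(im,[(255,209)])[0]; print(w2t(p).round(4),a,px,arm.observe()["t"])
```

```text
end F [-0.2  0.4 -0.4] pos err [-0.0001  0.0001  0.0001]
t 18.8583
[(0.62, [274.0, 155.9], [0.014, -0.002]), (0.5, [254.8, 208.0], [-0.121, 0.064]), (0.49, [303.4, 152.7], [0.014, -0.082])]
[-0.1217  0.0694] 266 [252.63909774 208.19172932] 20.9167
```

View pics/top3c.png

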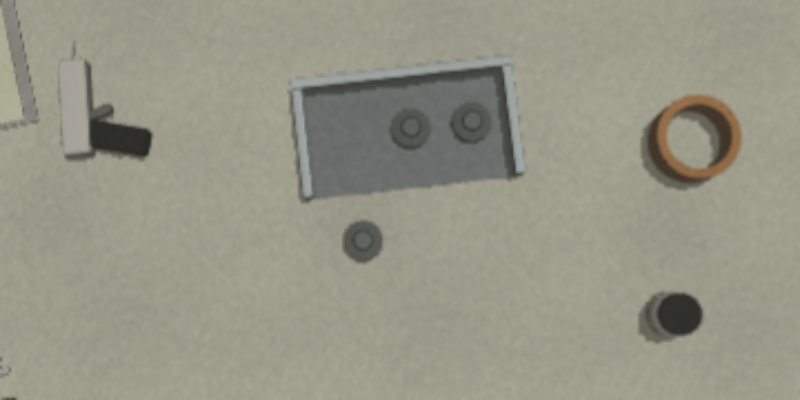

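Two tags are well inside the tray, at crop (410,128) and (471,122). The last one is in front of the mouth at (362,241), in line with a free lane.

Run:
```python
from h import *
push((-.1217,.0694),(.003,.068))
arm.goto([.3,.42,.2],[np.pi,0,YAW])
im=read_camera("top"); cv2.imwrite("pics/top4c.png",cv2.resize(im[100:280,90:450,::-1],(800,400)))
print([(round(d["p"],2),np.round(d["location"],1).tolist(),w2t(ground("top",d["location"])[:2]).round(3).tolist()) for d in pinpoint("top","tag0")],arm.observe()["t"])
```

```text
end F [ 0.9  0.1 -0. ] pos err [-0.0003  0.      0.    ]
t 26.1417
[(0.72, [245.3, 162.2], [0.005, 0.076]), (0.61, [274.5, 157.9], [0.008, -0.003]), (0.5, [301.5, 154.5], [0.01, -0.077])] 28.0083
```

View pics/top4c.png

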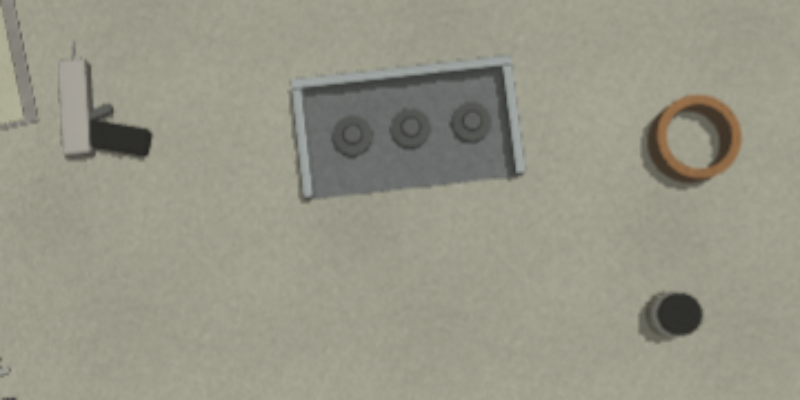

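All three tags lie flat inside the tray, at crop (352,136), (410,128) and (471,122). The gun, tape and jar have not moved and the arm is clear.

```bash
python3 -c "
from h import *
print(job.close_job())"
```

```text
the job is handed in; nothing more can be done
None
```

I handed the job in at about 28 s of the 72 s limit: all three tags are flat and wholly inside the tray, about 70 mm behind the mouth line, with the tape roll, jar and gun where they were and the hand clear; the hand-in call gave no verdict.

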